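# Put the toothbrush and tongue scraper away in the sloping cradle rack

## Robot

A 7-joint arm with a two-finger parallel gripper is mounted at the origin on the work surface. World frame = base frame: x ahead of the robot, y to its left, z up, the work surface at z = 0. Lengths are in m, angles in rad, forces in N, time in s.
With the tool pointing down it reaches from about 0.375 to 0.925 m from the base axis. Payload 3.1 kg.
Tool frame: the origin (TCP) lies between the finger pads; the fingertips stand 19 mm ahead of it and the grasp point (between the pads) is the TCP; z points along the fingers, y is the direction in which the jaws open and shut (so a half turn about z gives the same grasp; the last joint's range is limited). The gripper opens to 85 mm and grips with 20 to 120 N. Pads are 22 mm wide; open, the fingers measure 114 mm over their backs; the gripper's body (76 mm by 85 mm) begins 54 mm behind the grasp point. The pads swing forward as they close: fully open they stand 13 mm farther back than shut.
Start: joints at [-1.441, 0.383, 0.044, 1.598, -0.018, 1.161, -0.05], TCP at [0.147, 0.633, 0.25] pointing down, gripper open.
Joint ranges: [-2.61, 2.61], [-0.41, 2.15], [-1.48, 1.57], [0, 2.5], [-1.57, 4.71], [0.05, 1.97], [-2.85, 2.85]. Speed limits (rad/s): [2.79, 2.79, 3.14, 3.14, 3.14, 3.14, 3.14].

## Interface

Orientations are given as a unit quaternion [x, y, z, w].
In Python, from bench import move_ptp, movel, move_j, move_gripper, pause, inverse_kinematics, read_camera, camera_params, MotionError, sign_off, look_for, tip_of, read_time_s, read_qpos, read_joint_vel, read_effort, read_eef_pos, read_tcp_rot, read_ft_force, read_ft_torque, read_finger_gap gives the robot as it stands. Calls block until the motion is done:
- move_ptp(position, orientation): joint-space move of the TCP to a pose.
- movel(position, orientation=None, speed=0.15): straight line of the TCP; orientation=None keeps the orientation; speed is the mean speed in m/s.
- move_j(angles): joint-space move.
- move_gripper(opening, effort=None): finger opening in m; effort is the grip in N (None keeps the last); returns when the fingers have stopped.
- pause(seconds).
- inverse_kinematics(position, orientation): joint angles nearest the present ones, or None.
- read_camera(name): name is "side" or "top"; returns the picture (400x640x3 uint8, red, green, blue); there is no depth.
- camera_params(name): a dict with "K" (3x3 intrinsics, pixels), "dist_coeffs" ([k1, k2, p1, p2, k3] as OpenCV has them; the pictures are not rectified), "camera_from_world" (4x4, takes a point from world to camera coordinates). Camera axes: x right, y down, z forward; pixel columns grow to the right and rows downward; lengths in m; the calibration is good to about 2 mm. A picture is of the moment at which its call begins. camera_params takes no time and is no camera call.
A pose or a line that the arm cannot do raises MotionError and nothing moves.
- sign_off(): hands the job in, once; it reports no verdict.
Trained networks look in the newest picture that a camera, given by its name, has taken for a name from the list of things; names that differ only in an ending like _2 or _b are one class to them, and where a whole thing is asked for, a point or a joint stands for the part that bears it (a point fixed in the world has none). Each returns a list of dicts, best first, with "confidence" (0 to 1); they miss things now and then, are a little off and sometimes report something else, mostly with a low value. They report only what shows in the picture. A call takes as long as a camera call. They do not tell look-alikes from the thing itself.
- look_for(camera, name): "at" ([column, row] in pixels, amid what is visible of it).
- tip_of(camera, name): "at" ([column, row] in pixels: a listed point, or the origin of a listed thing).
Readings, each from a call of its own:
- read_time_s(): time.
- read_qpos(): joint angles.
- read_joint_vel(): joint speeds.
- read_effort(): joint torques, N m.
- read_eef_pos(): TCP position.
- read_tcp_rot(): TCP orientation.
- read_ft_force(): force on the tool from outside, world axes, zero at the start.
- read_ft_torque(): the same for the moment, N m.
- read_finger_gap(): finger opening in m.
Only numpy, scipy, OpenCV 4.12 (cv2) and the standard library are available. Lean on these libraries where they do the work, as an engineer would, in place of code of your own. Each camera call takes 0.05 s, during which the arm holds its last target.

## Task

Slide the splash lid of the sloping rack all the way off the purple cradle, then lower the toothbrush with its purple cover into the purple cradle, cover end uppermost and foot down at the stop, without dropping it in. Slide the lid fully back over the toothbrush, and after that lower the steel tongue scraper in the same way (loop end uppermost, foot at its stop) into the dark grey cradle that the lid has uncovered. Leave the other bathroom things where they stand.

Things in the scene. Friction and masses are not known exactly. Their poses are not given: they have to be found in the camera images.
- brush_grip (a point): Toothbrush with purple cover, 170 mm long, lying flat. White handle 98 long, 16 wide, 16 mm high; cover 72 long, 26 wide, 22 mm high; undersides flush. Point: handle's centre line near the balance point, 8 mm above the underside, 73 mm from the foot (handle's end), 25 mm from the cover's near edge, 97 mm from its tip. x axis along the tool to the cover's tip, z out of its upper side.
- scraper_grip (a point): Steel tongue scraper, 160 mm long, lying flat. Handle 110 long, 14 wide, 12 mm high, then an open wire loop 50 long, 49 wide (5 mm wire at the handle's mid-height). Point: handle's centre line near the balance point, 6 mm above the underside, 56 mm from the foot (handle's end), 104 mm from the loop's tip. x axis along the tool to the loop, z up.
- rack: White plate, 206 mm along x, 236 wide, firmly fixed, its face sloping down away from the robot at 30 degrees. Origin: middle of that face; x up the slope (to the robot), y across it (to the robot's right), z square out of it. Cradles: purple at y = +55 mm, dark grey at y = -55 mm; each has two U notches 10 mm thick and a foot stop whose upper face is at x = -85 mm.
- brush_seat (a point): Where the toothbrush's grip point lies when it is home in the purple cradle, foot against the stop: 24 mm out from the plate's face. Axes as the rack's; the brush's x axis must point along this x. Notches at rack x = -65 mm (22 mm wide, for the handle) and +50 mm (32 mm wide, for the cover), floors 16 mm above the face, flared mouths up to 37 mm above it.
- scraper_seat (a point): Where the scraper's grip point lies when it is home in the dark grey cradle, foot against the stop: 22 mm out from the plate's face. Axes as the rack's; the scraper's x axis must point along this x. Notches 20 mm wide at rack x = -71 and +13 mm, floors 16 mm above the face, flared mouths up to 34 mm above it.
- lid (a joint): Grey-green splash lid's slide, in m: 0 = fully shut over the purple (toothbrush) cradle, 0.11 = at its other stop, over the dark grey (scraper) cradle. Grows as the lid moves along the rack's -y axis. It slides with about 1 N of friction and stays where it is left.
- lid_fin (a point): Middle of the dark upright fin on the lid, by which the lid is slid: 12 mm thick (y), 70 mm long up the slope (x), 18 mm high. Axes as the rack's. The lid's top is 9 mm below this point, 48 mm above the plate's face; the lid is 84 mm wide (y), 206 mm long, a bridge with 44 mm clear underneath.
- swab_case: White plastic swab case with a clear lid, 70 x 100 mm, 36 mm high, beyond the rack; to be left alone. Origin at the middle of its underside.
- ring_holder: White ceramic ring holder: dish 92 mm across with a 72 mm tall cone; to be left alone. Origin at the middle of its underside.
- bottle: Small empty green glass bottle, 48 mm across, 94 mm tall; to be left alone. Origin at the middle of its underside.
- tumbler: Blue ceramic tumbler, 72 mm across, 90 mm tall, off to the left; to be left alone. Origin at the middle of its underside.
- dispenser: Amber bottle, 60 mm across, 150 mm tall, off to the right; to be left alone. Origin at the middle of its underside.
Mind the look-alikes: they are no part of the job. Of the things like the part that bears scraper_grip, leave any that is pink or turquoise; of the rest the larger one is meant.

How it is judged:
On the way, in this order (a step that is already met when the one before it is completed fails the run):
1. the lid is slid off the purple cradle to its other stop (within 15 mm) (value of joint lid above 0.095 m), for 0.1 s.
2. the toothbrush lies in the purple cradle, foot within 15 mm of the stop, while the fingers still hold it (x of brush_grip in the frame of brush_seat between -0.006 and 0.015 m and y of brush_grip in the frame of brush_seat between -0.007 and 0.007 m and z of brush_grip in the frame of brush_seat between -0.005 and 0.012 m and angle between the x axis of brush_grip and the x axis of brush_seat, either way round below 0.1 rad and contact force between the fingers and brush above 0.2 N), for 0.05 s.
3. the lid is back over the seated toothbrush (within 10 mm of shut) (x of brush_grip in the frame of brush_seat between -0.006 and 0.015 m and y of brush_grip in the frame of brush_seat between -0.007 and 0.007 m and z of brush_grip in the frame of brush_seat between -0.005 and 0.006 m and angle between the x axis of brush_grip and the x axis of brush_seat, either way round below 0.1 rad and value of joint lid below 0.01 m), for 0.1 s.
4. the scraper lies in the grey cradle, foot within 15 mm of the stop, while the fingers still hold it (x of scraper_grip in the frame of scraper_seat between -0.006 and 0.015 m and y of scraper_grip in the frame of scraper_seat between -0.007 and 0.007 m and z of scraper_grip in the frame of scraper_seat between -0.005 and 0.012 m and angle between the x axis of scraper_grip and the x axis of scraper_seat, either way round below 0.1 rad and contact force between the fingers and scraper above 0.2 N), for 0.05 s.
At the end, for the whole second after the job is handed in: Toothbrush in the purple and scraper in the grey cradle, heads up the slope, feet within 15 mm of the stops, within 7 mm of the cradles' middles, down on the notch floors within 6 mm, in line within 0.1 rad; lid within 10 mm of shut over the toothbrush (all of step 3 and x of scraper_grip in the frame of scraper_seat between -0.006 and 0.015 m and y of scraper_grip in the frame of scraper_seat between -0.007 and 0.007 m and z of scraper_grip in the frame of scraper_seat between -0.005 and 0.006 m and angle between the x axis of scraper_grip and the x axis of scraper_seat, either way round below 0.1 rad); the robot touches nothing.
It fails at once if a bystander (swab case, ring holder, bottle, tumbler, dispenser) is moved by more than 30 mm (distance of any of swab_case, ring_holder, bottle, tumbler, dispenser from where it was at the start of the episode above 0.03 m).
It also fails if it takes over 72 s, if anything falls off the work surface, if the arm or the gripper's body presses on something with over 40 N, if the wrist force passes 120 N, or if a joint passes its speed limit or range.

## Working session

There is one attempt and no reset: what is moved stays moved. The work goes in short steps, each a Python script; the robot and the scene stay as the last script left them, time stands still between calls to the robot, and variables do not carry over. Pictures are saved under pics/ and viewed, and the job is handed in when it is done.

```bash
ls; mkdir -p pics; python3 - <<'E'
from bench import *
import cv2,numpy as np
for c in("side","top"):
    im=read_camera(c); cv2.imwrite(f"pics/{c}0.png",im[:,:,::-1])
    p=camera_params(c); print(c,p)
    for n in("brush_grip","scraper_grip","rack","lid_fin","brush_seat","scraper_seat"):
        try: print(n,"look",[(np.round(d["at"]).tolist(),round(d["confidence"],2)) for d in look_for(c,n)])
        except Exception as e: print(n,e)
        print(n,"tip",[(np.round(d["at"],1).tolist(),round(d["confidence"],2)) for d in tip_of(c,n)])
print(read_time_s(),read_tcp_rot())
E
```

```text
pics
side {'K': array([[445.19132024,   0.        , 322.98497296],
       [  0.        , 445.19132024, 200.71103879],
       [  0.        ,   0.        ,   1.        ]]), 'dist_coeffs': array([-0.03594324,  0.        ,  0.        ,  0.        ,  0.        ]), 'camera_from_world': array([[-0.73158545, -0.6817304 ,  0.00513673,  0.37142883],
       [-0.52460812,  0.55812889, -0.64286737,  0.33313473],
       [ 0.43539528, -0.47300718, -0.76596028,  1.10483121],
       [ 0.        ,  0.        ,  0.        ,  1.        ]])}
brush_grip look [([397.0, 162.0], 0.5)]
brush_grip tip [([403.8, 166.4], 0.44), ([316.1, 215.6], 0.36)]
scraper_grip look [([249.0, 286.0], 0.76), ([198.0, 343.0], 0.44)]
scraper_grip tip [([249.7, 286.6], 0.81)]
rack look [([316.0, 216.0], 0.96)]
rack tip [([315.8, 216.0], 0.72)]
lid_fin look [([327.0, 193.0], 0.81)]
lid_fin tip [([320.9, 188.7], 0.78)]
brush_seat look [([316.0, 212.0], 0.83)]
brush_seat tip [([325.1, 193.4], 0.8)]
scraper_seat look [([313.0, 213.0], 0.94)]
scraper_seat tip [([293.9, 219.8], 0.92), ([248.3, 283.9], 0.23)]
top {'K': array([[375.58176
[... 478 characters left out ...]
      ]])}
brush_grip look [([421.0, 224.0], 0.74), ([398.0, 128.0], 0.42)]
brush_grip tip [([419.2, 212.6], 0.61)]
scraper_grip look [([224.0, 207.0], 0.71), ([234.0, 261.0], 0.64), ([308.0, 203.0], 0.51), ([171.0, 227.0], 0.49)]
scraper_grip tip [([235.7, 260.8], 0.62), ([168.3, 227.4], 0.61), ([220.6, 206.4], 0.55)]
rack look []
rack tip [([303.8, 203.8], 0.96), ([422.5, 216.2], 0.22)]
lid_fin look [([316.0, 200.0], 0.77), ([157.0, 170.0], 0.67)]
lid_fin tip [([315.0, 189.9], 0.86)]
brush_seat look [([306.0, 203.0], 0.55)]
brush_seat tip [([322.4, 194.2], 0.88)]
scraper_seat look [([307.0, 204.0], 0.61)]
scraper_seat tip []
1.3 [1.13600309e-01 9.93526532e-01 2.07510464e-05 3.90427989e-06]
```

View pics/side0.png

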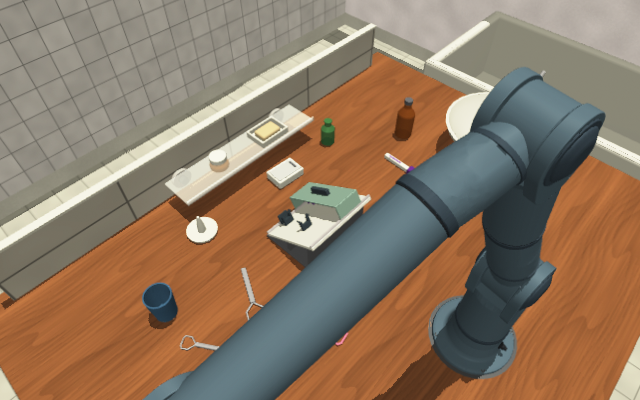

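View pics/top0.png

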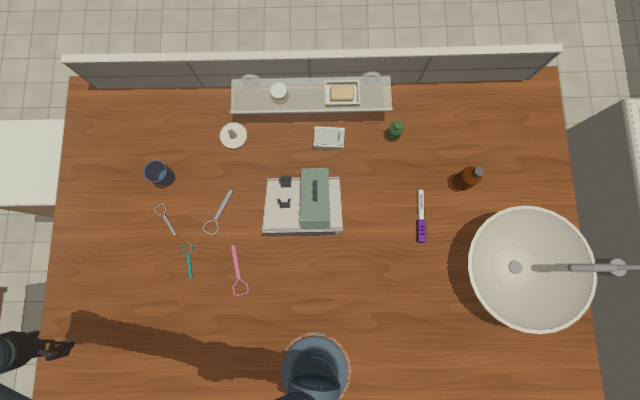

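```bash
python3 - <<'E'
import cv2
t=cv2.imread("pics/top0.png"); s=cv2.imread("pics/side0.png")
cv2.imwrite("pics/t_rack.png",cv2.resize(t[160:245,255:355],None,fx=7,fy=7,interpolation=cv2.INTER_CUBIC))
cv2.imwrite("pics/s_rack.png",cv2.resize(s[170:270,255:380],None,fx=6,fy=6,interpolation=cv2.INTER_CUBIC))
a=cv2.resize(t[180:245,190:255],None,fx=6,fy=6,interpolation=cv2.INTER_CUBIC)
b=cv2.resize(t[180:245,390:455],None,fx=6,fy=6,interpolation=cv2.INTER_CUBIC)
cv2.imwrite("pics/t_tools.png",cv2.hconcat([a,b]))
E
```

```text
(no output)
```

View pics/t_rack.png

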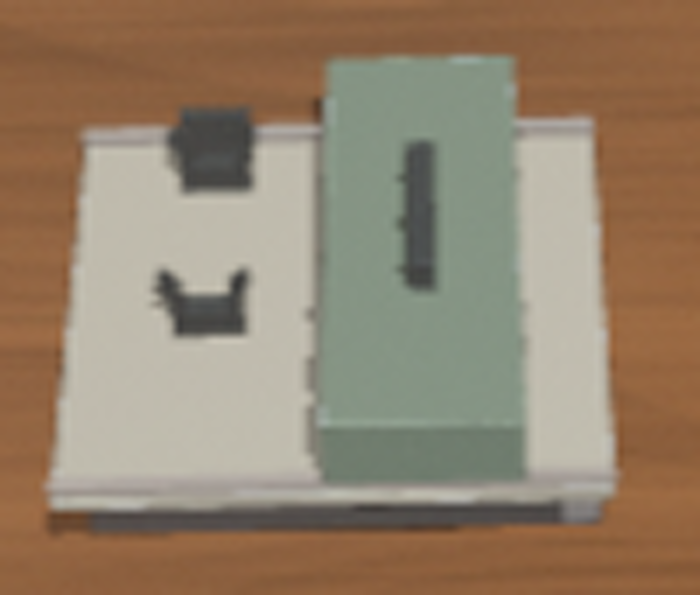

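View pics/s_rack.png

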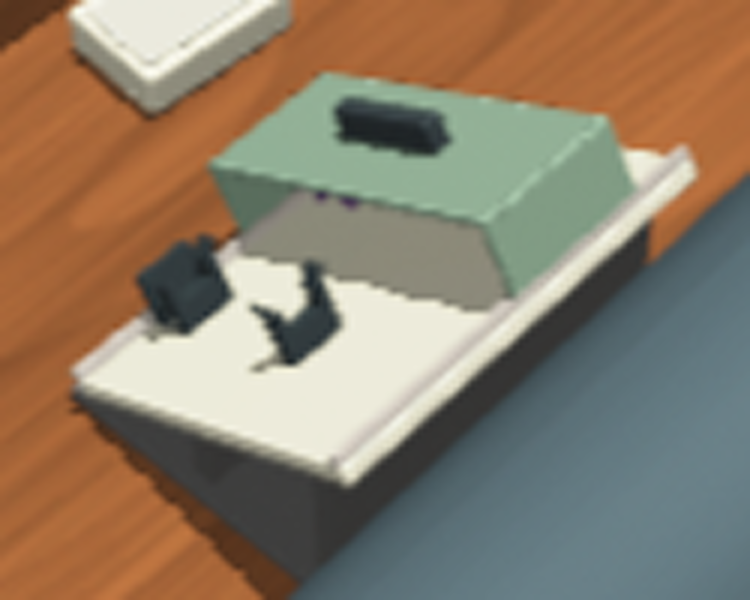

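View pics/t_tools.png

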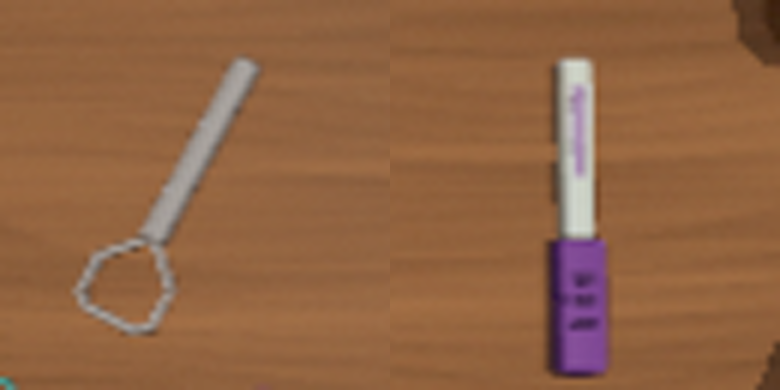

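```bash
cat > h.py <<'E'
import numpy as np,cv2
from scipy.spatial.transform import Rotation as R
from scipy.optimize import least_squares
from bench import *
P={c:camera_params(c) for c in("side","top")}
def proj(c,X):
    p=P[c];T=p["camera_from_world"]
    return cv2.projectPoints(np.atleast_2d(X).astype(float),cv2.Rodrigues(T[:3,:3])[0],T[:3,3],p["K"],p["dist_coeffs"])[0][:,0]
def ray(c,uv):
    p=P[c];T=p["camera_from_world"]
    n=cv2.undistortPoints(np.array([[uv]],float),p["K"],p["dist_coeffs"])[0,0]
    d=T[:3,:3].T@np.r_[n,1];return -T[:3,:3].T@T[:3,3],d
def onz(c,uv,z):
    o,d=ray(c,uv);return o+d*(z-o[2])/d[2]
def tri(a,b):
    A=[];B=[]
    for c,uv in(("side",a),("top",b)):
        o,d=ray(c,uv);d=d/np.linalg.norm(d);M=np.eye(3)-np.outer(d,d);A.append(M);B.append(M@o)
    return np.linalg.lstsq(np.vstack(A),np.hstack(B),rcond=None)[0]
def rackRt(q):
    th=q[4] if len(q)>4 else np.pi/6
    x=np.array([-np.cos(th),0,np.sin(th)]);y=np.array([0,-1,0.]);z=np.cross(x,y)
    return R.from_euler("z",q[3]).as_matrix()@np.c_[x,y,z],np.array(q[:3])
E
cat > fit.py <<'E'
from h import *
def un(u,s,o): return [(u[0]+.5)/s-.5+o[0],(u[1]+.5)/s-.5+o[1]]
T=lambda u:un(u,7,(255,160)); S=lambda u:un(u,6,(255,170))
h=48
obs=[("top",(-103,13,h),T((327,60)),1),("top",(-103,97,h),T((514,57)),1),("top",(103,97,h),T((525,425)),1),("top",(103,13,h),T((320,425)),1),
("top",(103,-118,0),T((48,488)),.6),("top",(103,118,0),T((615,480)),.6),("top",(-103,118,0),T((593,120)),.6),("top",(-103,-118,0),T((82,130)),.6),
("side",(103,13,h),S((490,222)),1),("side",(103,97,h),S((603,118)),1),("side",(-103,97,h),S((325,73)),1),("side",(-103,13,h),S((212,168)),1),
("side",(103,-118,0),S((345,470)),.6),("side",(-103,-118,0),S((75,380)),.6)]
def res(q,full=False):
    M,t=rackRt(q);r=[]
    for c,X,uv,w in obs: r.append((proj(c,t+M@(np.array(X)/1000))[0]-uv)*w)
    if full:return np.array(r)
    return np.r_[np.hstack(r),(q[4]-np.pi/6)*100]
s=least_squares(res,[.5,0,.06,0,np.pi/6],loss="soft_l1")
q=s.x;print(q,np.degrees(q[3:]));print(np.round(res(q,True),1).tolist())
M,t=rackRt(q)
np.save("rack.npy",q)
for n,X in(("rack",(0,0,0)),("fin0",(0,55,57)),("bseat",(-12,55,24)),("sseat",(-29,-55,22))):
    X=t+M@(np.array(X)/1e3);print(n,X,proj("side",X)[0],proj("top",X)[0])
E
python3 fit.py; python3 - <<'E'
from h import *
q=np.load("rack.npy");M,t=rackRt(q)
for n,a,b in(("rack",(315.8,216),(303.8,203.8)),("fin",(320.9,188.7),(315,189.9)),("bs",(325.1,193.4),(322.4,194.2))):
    X=tri(a,b);print(n,X,M.T@(X-t)*1e3)
# tools
def un(u): return ((u[0]+.5)/6-.5,(u[1]+.5)/6-.5)
f=lambda u,ox:(un(u)[0]+ox,un(u)[1]+180)
for n,a,b,za,zb in(("scr handle",f((247,63),190),f((152,237),190),.011,.011),("br handle",f((575,61),325),f((578,238),325),.015,.015),("br cov",f((577,240),325),f((580,373),325),.021,.021)):
    A=onz("top",a,za);B=onz("top",b,zb);print(n,A,B,np.linalg.norm(A-B),np.degrees(np.arctan2(*(B-A)[1::-1])))
for uv in ((224,207),(171,227),(234,261)):print(onz("top",uv,.006))
for n in ("bottle","swab_case","ring_holder","tumbler","dispenser"):
    print(n,[(onz("top",d["at"],0).round(3),round(d["confidence"],2)) for d in tip_of("top",n)])
E
```

```text
[0.50241357 0.04101527 0.06756035 0.01125995 0.52430713] [ 0.64514757 30.04058556]
[[1.1, -0.2], [0.8, -0.5], [1.7, -0.8], [1.3, -0.0], [-2.2, 1.1], [-2.4, 0.6], [-2.5, 0.4], [-1.8, 0.7], [-0.3, 0.1], [1.4, -0.3], [0.4, -0.1], [-0.3, -0.4], [-2.3, 2.4], [-1.9, 2.2]]
rack [0.50241357 0.04101527 0.06756035] [314.54548051 218.13599869] [298.66445778 202.74219586]
fin0 [ 0.531566   -0.01365995  0.11690359] [320.30496947 190.5843611 ] [315.87662486 190.24557783]
bseat [ 0.5254342  -0.013729    0.08232909] [321.87331157 199.62979481] [316.12244425 194.31645686]
sseat [0.53790995 0.09641846 0.07208732] [291.5476646  221.70802799] [280.71512509 191.52028072]
rack [0.50373155 0.02790668 0.06211247] [-3.74037447 13.1225914  -4.13019419]
fin [ 0.52932416 -0.01191529  0.12855567] [ 7.75675693 53.23021029 65.97447667]
bs [ 0.52586228 -0.03156211  0.09328008] [-6.71451206 72.83679861 33.59371972]
scr handle [0.55697524 0.26740655 0.011     ] [0.46213275 0.31618331 0.011     ] 0.10665022313309006 152.78359533649606
br handle [ 0.54709202 -0.3511432   0.015     ] [ 0.45110583 -0.34674312  0.015     ] 0.09608698532031434 177.37535596644642
br cov [ 0.44940004 -0.34457141  0.021     ] [ 0.37941022 -0.34170999  0.021     ] 0.0700482898437622 177.65885510898588
[0.50195431 0.28923271 0.006     ]
[0.43920161 0.45932006 0.006     ]
[0.32760557 0.25188836 0.006     ]
bottle [(array([ 0.743, -0.276,  0.   ]), 0.74), (array([0.552, 0.095, 0.   ]), 0.73)]
swab_case [(array([ 0.739, -0.052, -0.   ]), 0.79)]
ring_holder [(array([0.743, 0.268, 0.   ]), 0.77), (array([ 0.567, -0.487,  0.   ]), 0.37)]
tumbler [(array([0.608, 0.487, 0.   ]), 0.71)]
dispenser [(array([ 0.574, -0.478,  0.   ]), 0.72)]
```

```bash
sed -i 's/X,uv,w in obs: r.append((proj(c,t+M@(np.array(X)\/1000))/X,uv,w in obs: r.append((proj(c,t+M@((np.array(X)-(np.array([0,q[5],0]) if X[2]==h else 0))\/1000))/; s/np.pi\/6\],loss/np.pi\/6,0],loss/; s/return np.r_\[np.hstack(r),/return np.r_[np.hstack(r),q[5]*.001,/' fit.py; sed -i 's/rackRt(q);r=/rackRt(q[:5]);r=/; s/(0,55,57)/(0,55-q[5],57)/' fit.py; python3 fit.py;  python3 - <<'E'
from h import *
q=np.load("rack.npy");M,t=rackRt(q[:5])
for n,a,b in(("rack",(315.8,216),(303.8,203.8)),("fin",(320.9,188.7),(315,189.9)),("bs",(325.1,193.4),(322.4,194.2))):
    X=tri(a,b);print(n,X,M.T@(X-t)*1e3)
for n,X in(("gn",[(13,y,z) for y in(-65,-45) for z in(16,34)]),("fin",[(x,55-q[5]+y,66) for x in(-35,35) for y in(-6,6)])):
    for c,s,o in(("top",7,(255,160)),("side",6,(255,170))):print(n,c,((proj(c,t+(M@(np.array(X).T/1e3)).T)+.5-o)*s).round(0).tolist())
E
```

```text
[5.01752074e-01 2.85800320e-02 7.07184587e-02 5.08240747e-03
 5.25165147e-01 1.58315556e+01] [2.91200498e-01 3.00897465e+01 9.07081318e+02]
[[0.2, -0.1], [-0.1, -0.3], [0.4, -0.5], [-0.1, 0.1], [0.1, 1.0], [0.1, 0.7], [-0.0, 0.5], [0.5, 0.5], [-1.1, 0.3], [0.9, -0.1], [0.1, -0.0], [-0.9, -0.5], [-0.4, 0.2], [0.0, 0.2]]
rack [0.50175207 0.02858003 0.07071846] [317.74960782 215.03487453] [302.61706521 202.73192533]
fin0 [ 0.53052806 -0.01044267  0.1200372 ] [319.79013187 190.66499341] [314.78237659 190.40791406]
bseat [ 0.52444675 -0.02630533  0.08546798] [325.11446317 196.66980411] [320.21266214 194.38633512]
sseat [0.5375939  0.08376291 0.07521444] [294.81469077 218.45760213] [284.67970554 191.36867351]
rack [0.50373155 0.02790668 0.06211247] [-6.02440455  0.68339997 -6.45555692]
fin [ 0.52932416 -0.01191529  0.12855567] [ 5.31891252 40.6349351  63.76320124]
bs [ 0.52586228 -0.03156211  0.09328008] [-9.28499308 60.26390031 31.45563218]
gn top [[185.0, 306.0], [181.0, 279.0], [231.0, 305.0], [228.0, 278.0]]
gn side [[286.0, 332.0], [271.0, 300.0], [317.0, 306.0], [302.0, 275.0]]
fin top [[407.0, 142.0], [435.0, 141.0], [407.0, 266.0], [436.0, 266.0]]
fin side [[330.0, 110.0], [347.0, 96.0], [424.0, 126.0], [442.0, 112.0]]
```

```bash
cat >> h.py <<'E'
F=np.diag([1.,-1,-1])
def rk(X): # rack-frame mm -> world
    q=np.load("rack.npy");M,t=rackRt(q[:5]);return t+M@(np.array(X,float)/1e3)
def rquat():
    q=np.load("rack.npy");M,t=rackRt(q[:5]);return R.from_matrix(M@F).as_quat()
def fquat(yaw):
    return R.from_matrix(R.from_euler("z",yaw).as_matrix()@F).as_quat()
def st(m=""):
    print(m,"t",round(read_time_s(),2),"p",np.round(read_eef_pos(),4),"F",np.round(read_ft_force(),1),"gap",round(read_finger_gap(),4))
E
python3 - <<'E'
from h import *
for n,p,o in(("fin",rk((0,39,72)),rquat()),("finup",rk((0,39,130)),rquat()),("fin2",rk((0,-55,72)),rquat()),("bs",rk((-7,55,37)),rquat()),("bsup",rk((-7,55,120)),rquat()),("ss",rk((-24,-55,37)),rquat()),("ssup",rk((-24,-55,120)),rquat()),
 ("brush",(.4741,-.3474,.021),fquat(np.radians(177.5))),("scr",(.507,.293,.021),fquat(np.radians(152.8)))):
    j=inverse_kinematics(p,o);print(n,np.round(p,3),None if j is None else np.round(j,2))
E
```

```text
fin [ 0.538 -0.01   0.133] [-0.5   0.71  0.64  1.62 -0.33  1.48  1.82]
finup [ 0.567 -0.01   0.183] [-0.48  0.7   0.65  1.52 -0.32  1.59  1.81]
fin2 [0.538 0.084 0.133] [-0.51  0.67  0.46  1.6  -0.31  1.47  1.63]
bs [ 0.527 -0.026  0.099] [-0.5   0.75  0.66  1.66 -0.36  1.42  1.88]
bsup [ 0.568 -0.026  0.171] [-0.48  0.72  0.68  1.52 -0.33  1.58  1.85]
ss [0.541 0.084 0.091] [-0.49  0.73  0.44  1.61 -0.33  1.41  1.64]
ssup [0.582 0.084 0.163] [-0.48  0.71  0.46  1.46 -0.31  1.57  1.62]
brush [ 0.474 -0.347  0.021] [ 0.03  0.68  0.67  1.91 -0.6   0.76  2.57]
scr [0.507 0.293 0.021] [-0.86  0.58  0.32  1.9  -0.28  0.7   0.72]
```

```bash
python3 - <<'E'
from h import *
o=rquat()
move_ptp(rk((0,39,160)),o); st("up")
move_gripper(0.034,20)
movel(rk((0,39,72)),o,speed=0.15); st("down")
move_gripper(0.0,20); st("grip")
im=read_camera("side"); cv2.imwrite("pics/side1.png",im[:,:,::-1])
im=read_camera("top"); cv2.imwrite("pics/top1.png",im[:,:,::-1])
E
```

```text
up t 4.29 p [ 0.5823 -0.0084  0.209 ] F [1.1 0.3 0.4] gap 0.0855
down t 5.58 p [ 0.5389 -0.0103  0.1336] F [-0.2  0.2  0.2] gap 0.0338
grip t 5.89 p [ 0.5393 -0.0104  0.134 ] F [0.9 0.1 2.7] gap 0.0112
```

View pics/side1.png

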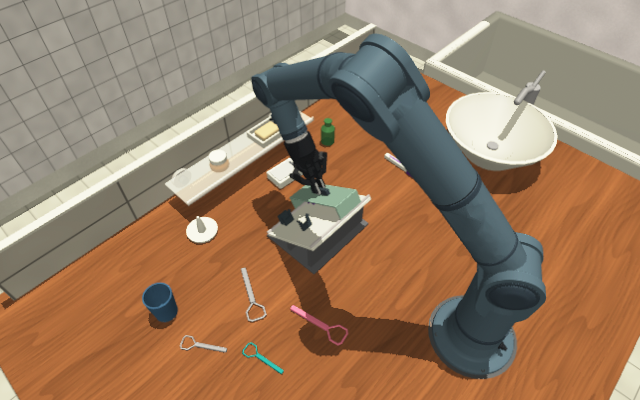

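```bash
python3 - <<'E'
from h import *
o=rquat()
movel(rk((0,-52,72)),o,speed=0.12); st("slid")
y=-52
while y>-61:
    y-=1.0; movel(rk((0,y,72)),o,speed=0.02); f=read_ft_force()
    print(y,np.round(f,1))
    if np.linalg.norm(f)>9: break
movel(rk((0,y+1.5,72)),o,speed=0.02);st()
move_gripper(0.034); st("open")
movel(rk((0,y+1.5,140)),o,speed=0.25); st()
im=read_camera("side"); cv2.imwrite("pics/side2.png",im[:,:,::-1])
im=read_camera("top"); cv2.imwrite("pics/top2.png",im[:,:,::-1])
E
```

```text
slid t 6.9 p [0.5387 0.0833 0.134 ] F [4.1 0.4 5.4] gap 0.0114
-53.0 [3.7 0.7 6.2]
-54.0 [ 3.5 -0.5  6.3]
-55.0 [ 3.5 -1.3  6.1]
-56.0 [ 4.5 -2.8  5.8]
-57.0 [ 3.9 -3.3  5.6]
-58.0 [ 3.6 -4.9  5.4]
-59.0 [ 3.7 -6.8  6.1]
 t 8.9 p [0.5387 0.0841 0.134 ] F [ 4.  -5.1  6.4] gap 0.0117
open t 9.25 p [0.5364 0.0875 0.1321] F [ 0.2 -0.3 -0.8] gap 0.034
 t 9.68 p [0.5723 0.0865 0.1925] F [ 0.5 -0.  -0.5] gap 0.0338
```

View pics/side2.png

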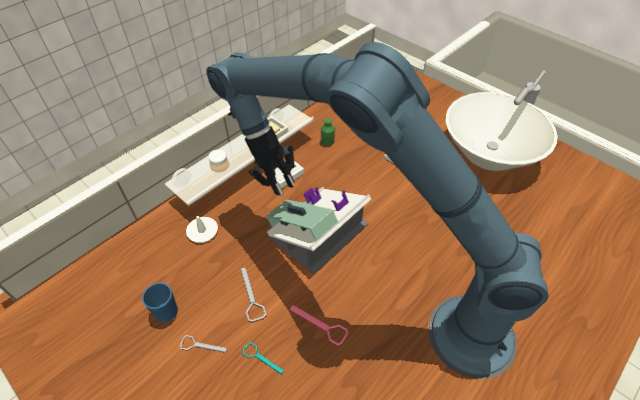

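View pics/top2.png

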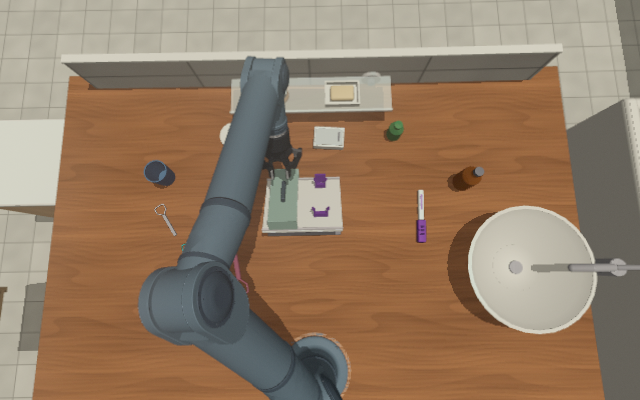

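```bash
python3 - <<'E'
from h import *
im=cv2.imread("pics/top2.png")
z=cv2.resize(im[160:245,255:355],None,fx=7,fy=7,interpolation=cv2.INTER_CUBIC)
for X in [(-65+d,55+s*11,16) for d in(-5,5) for s in(-1,1)]+[(50+d,55+s*16,16) for d in(-5,5) for s in(-1,1)]+[(x,y,0) for x in(-103,103) for y in(-118,118)]:
    u=(proj("top",rk(X))[0]+.5-(255,160))*7-.5
    cv2.circle(z,tuple(int(v) for v in u.round()),3,(0,255,255),-1)
im=cv2.imread("pics/side2.png")
w=cv2.resize(im[170:270,255:380],None,fx=6,fy=6,interpolation=cv2.INTER_CUBIC)
for X in [(-65+d,55+s*11,16) for d in(-5,5) for s in(-1,1)]+[(50+d,55+s*16,16) for d in(-5,5) for s in(-1,1)]+[(x,y,0) for x in(-103,103) for y in(-118,118)]:
    u=(proj("side",rk(X))[0]+.5-(255,170))*6-.5
    cv2.circle(w,tuple(int(v) for v in u.round()),3,(0,255,255),-1)
cv2.imwrite("pics/ov.png",cv2.hconcat([cv2.resize(z,(400,340)),cv2.resize(w,(400,340))]))
E
```

```text
(no output)
```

View pics/ov.png

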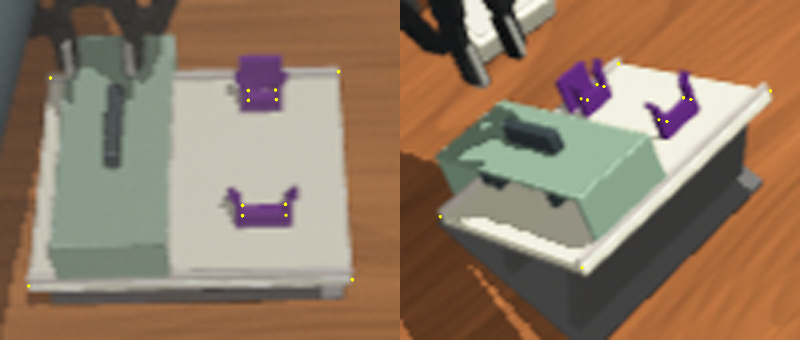

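```bash
python3 - <<'E'
from h import *
o=fquat(np.radians(176.9)); p=np.array([.475,-.3473,.021])
j=inverse_kinematics(p+[0,0,.12],o);print(np.round(j,2))
movel(np.array(read_eef_pos())+[0,0,.05],speed=.3)
move_ptp(p+[0,0,.12],o); st()
move_gripper(0.05)
movel(p,o,speed=0.15); st("down")
print(p)
move_gripper(0.0,60); st("grip")
im=read_camera("side"); cv2.imwrite("pics/side3.png",im[:,:,::-1])
im=read_camera("top"); cv2.imwrite("pics/top3.png",im[:,:,::-1])
a=cv2.resize(im[170:250,380:460],(480,480),interpolation=cv2.INTER_CUBIC)[:,:,::-1]
s=read_camera("side");u=proj("side",p)[0].astype(int);print(u)
b=cv2.resize(s[u[1]-40:u[1]+40,u[0]-25:u[0]+25],(300,480),interpolation=cv2.INTER_CUBIC)[:,:,::-1]
cv2.imwrite("pics/z3.png",cv2.hconcat([a,b]))
E
```

```text
[-0.1   0.51  0.83  1.87 -0.46  0.96  2.46]
 t 11.76 p [ 0.4768 -0.3457  0.1408] F [ 0.3 -0.4  0.1] gap 0.034
down t 13.01 p [ 0.4756 -0.3481  0.0218] F [-0.4 -0.1  0.8] gap 0.0497
[ 0.475  -0.3473  0.021 ]
grip t 13.42 p [ 0.4758 -0.348   0.0222] F [-1.1  0.3  4.9] gap 0.0144
[402 163]
```

View pics/z3.png

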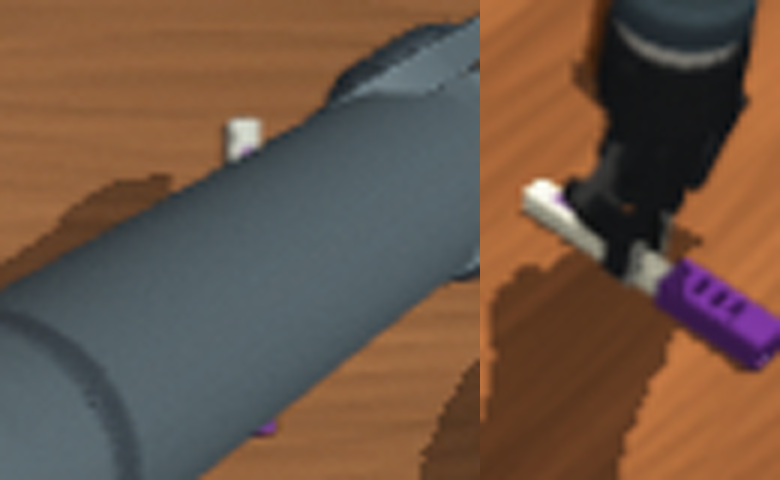

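```bash
python3 - <<'E'
from h import *
o=rquat()
p=np.array(read_eef_pos())
movel(p+[0,0,.03],speed=0.08); st()
movel(p+[0,0,.2],speed=0.25); st("lift")
move_ptp(rk((-7,55,150)),o); st("above"); print(rk((-7,55,150)))
movel(rk((-7,55,95)),o,speed=.2); pause(.3); st(); print(rk((-7,55,95)))
q=np.load("rack.npy");M,t=rackRt(q[:5])
P_=M.T@(np.array(read_eef_pos())-t)*1e3; Rt=M.T@R.from_quat(read_tcp_rot()).as_matrix(); print(P_.round(1),np.round(Rt,3))
c="side"
for c in("side","top"):
    im=read_camera(c); cv2.imwrite(f"pics/{c}4.png",im[:,:,::-1])
    print([(np.round(d["at"],1).tolist(),round(d["confidence"],2)) for d in tip_of(c,"brush_grip")])
    u=proj(c,rk((0,55,80)))[0].astype(int)
    z=cv2.resize(im[u[1]-60:u[1]+60,u[0]-50:u[0]+50],(500,600),interpolation=cv2.INTER_CUBIC)[:,:,::-1].copy()
    for X,col in(((-85+5,55,95-14),(0,255,255)),((-85+5+170,55,81),(0,255,255)),((13+5,55,81),(0,0,255))):
        v=(proj(c,rk(X))[0]+.5-(u[0]-50,u[1]-60))*5-.5
        cv2.circle(z,tuple(int(k) for k in v),4,col,1)
    cv2.imwrite(f"pics/z4{c}.png",z)
E
```

```text
t 14.11 p [ 0.4762 -0.3479  0.0527] F [-0.7 -0.1 -0.8] gap 0.0141
lift t 14.94 p [ 0.4751 -0.3468  0.2206] F [-0.3 -0.  -1.1] gap 0.0144
above t 16.23 p [ 0.5826 -0.0293  0.1975] F [ 0.  -1.1  0. ] gap 0.014
[ 0.58329063 -0.02600626  0.19699514]
 t 16.95 p [ 0.5569 -0.0264  0.1504] F [ 0.3  0.2 -1.2] gap 0.0141
[ 0.55571641 -0.02614641  0.14940688]
[-7.5 55.3 96.5] [[ 1.     0.    -0.003]
 [ 0.    -1.     0.   ]
 [-0.003 -0.    -1.   ]]
[([316.6, 176.3], 0.6)]
[([320.1, 185.0], 0.54)]
```

View pics/z4side.png

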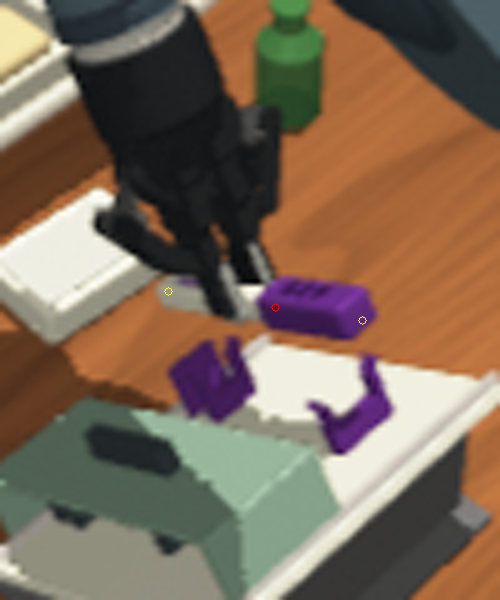

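View pics/z4top.png

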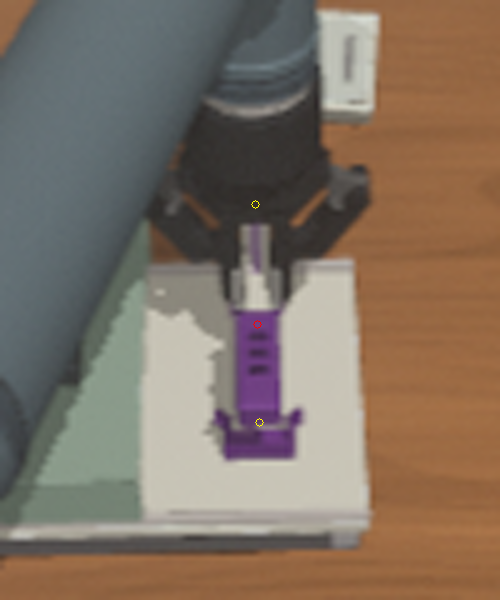

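```bash
python3 - <<'E'
from h import *
o=rquat();q=np.load("rack.npy");M,t=rackRt(q[:5])
x=-6
movel(rk((x,55,60)),o,speed=.12); movel(rk((x,55,46)),o,speed=.06)
pause(.1);f0=np.array(read_ft_force());z=46
print(f0)
while z>35:
    z-=1.5; movel(rk((x,55,z)),o,speed=0.04); f=M.T@(np.array(read_ft_force())-f0)
    print(z,np.round(f,1),(M.T@(np.array(read_eef_pos())-t)*1e3).round(1))
    if np.linalg.norm(f)>6: break
pause(.15);st()
for c in("side","top"):
    im=read_camera(c); cv2.imwrite(f"pics/{c}5.png",im[:,:,::-1])
    print([(np.round(d["at"],1).tolist(),round(d["confidence"],2)) for d in tip_of(c,"brush_grip")],proj(c,rk((-6,55,24))))
    u=proj(c,rk((0,55,40)))[0].astype(int)
    z=cv2.resize(im[u[1]-50:u[1]+50,u[0]-40:u[0]+40],(480,600),interpolation=cv2.INTER_CUBIC)[:,:,::-1].copy()
    cv2.imwrite(f"pics/z5{c}.png",z)
E
```

```text
[ 0.39535515 -0.0745757   0.20798042]
44.5 [ 0.  -0.9  0.2] [-6.  55.  44.6]
43.0 [-0.5 -0.8 -1.3] [-5.9 55.  42.9]
41.5 [ 0.4 -0.  -1. ] [-5.9 54.9 41.3]
40.0 [0.4 0.4 0.2] [-6.2 55.  40.2]
38.5 [ 1.2 -0.1  5.1] [-6.2 55.1 40.1]
37.0 [ 3.7 -0.2  9.8] [-6.2 55.1 40.1]
 t 19.73 p [ 0.5275 -0.0263  0.1023] F [1.6 0.1 9.7] gap 0.0146
[([327.4, 194.1], 0.79)] [[326.45922676 196.92582413]]
[([319.5, 198.0], 0.85)] [[320.24106507 195.88484574]]
```

View pics/z5side.png

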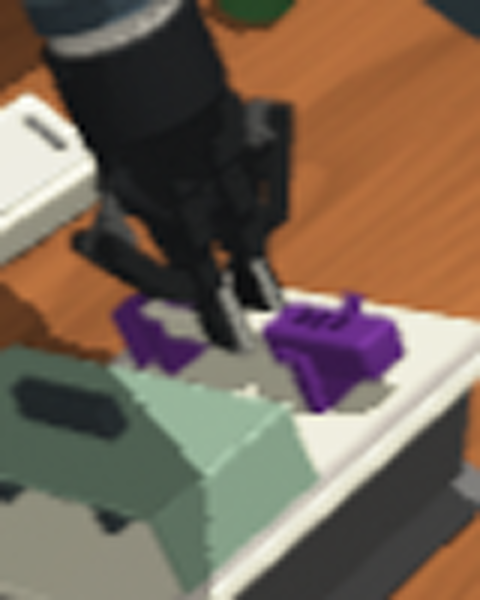

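View pics/z5top.png

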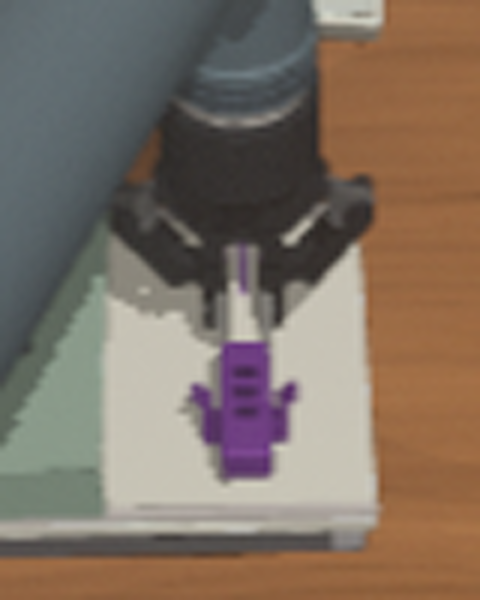

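```bash
python3 - <<'E'
from h import *
o=rquat();q=np.load("rack.npy");M,t=rackRt(q[:5])
movel(rk((-6,55,39.8)),o,speed=.04);pause(.1)
f0=np.array(read_ft_force());x=-6
while x>-17:
    x-=1.5; movel(rk((x,55,39.8)),o,speed=0.04); f=M.T@(np.array(read_ft_force())-f0)
    print(x,np.round(f,1),(M.T@(np.array(read_eef_pos())-t)*1e3).round(1))
    if abs(f[0])>5: break
st()
E
```

```text
-7.5 [1.3 0.5 2.2] [-7.3 55.1 40.1]
-9.0 [ 1.9 -0.2  1.1] [-8.8 55.2 40.1]
-10.5 [2.3 0.2 1. ] [-10.3  55.3  40.1]
-12.0 [3.9 0.  2.2] [-11.3  55.4  40.1]
-13.5 [6.7 0.3 3.9] [-11.4  55.4  40.1]
 t 21.52 p [ 0.532  -0.0266  0.0997] F [-2.2 -0.   9.8] gap 0.0144
```

```bash
python3 - <<'E'
from h import *
o=rquat();q=np.load("rack.npy");M,t=rackRt(q[:5])
movel(rk((-10.5,55,40)),o,speed=.04)
move_gripper(0.045,20); st("open")
movel(rk((-10.5,55,120)),o,speed=.2); st()
for c in("side","top"):
    im=read_camera(c); cv2.imwrite(f"pics/{c}6.png",im[:,:,::-1])
    print([(np.round(d["at"],1).tolist(),round(d["confidence"],2)) for d in tip_of(c,"brush_grip")],proj(c,rk((-11,55,25))))
    u=proj(c,rk((0,55,40)))[0].astype(int)
    z=cv2.resize(im[u[1]-50:u[1]+50,u[0]-40:u[0]+40],(400,500),interpolation=cv2.INTER_CUBIC)[:,:,::-1].copy()
    cv2.imwrite(f"pics/z6{c}.png",z)
cv2.imwrite("pics/z6.png",cv2.hconcat([cv2.imread("pics/z6side.png"),cv2.imread("pics/z6top.png")]))
E
```

```text
open t 22.18 p [ 0.5307 -0.0262  0.0996] F [ 0.2  0.6 -0.5] gap 0.0452
 t 22.73 p [ 0.5708 -0.0261  0.1687] F [-0.3 -0.1 -0.4] gap 0.045
[([325.4, 195.0], 0.86)] [[325.21201503 196.42627792]]
[([235.9, 137.0], 0.68), ([321.2, 195.3], 0.64)] [[320.21232185 194.42435207]]
```

View pics/z6.png

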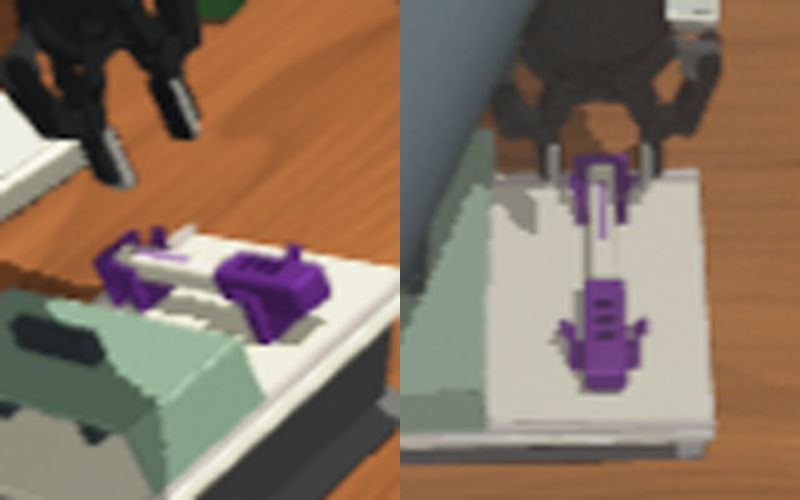

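```bash
python3 - <<'E'
from h import *
o=rquat();q=np.load("rack.npy");M,t=rackRt(q[:5])
move_gripper(0.034,20)
movel(rk((0,-54.5,120)),o,speed=.25)
movel(rk((0,-54.5,73)),o,speed=.15); pause(.1); st()
move_gripper(0,20); st("grip")
movel(rk((0,52,73)),o,speed=.12); st("slid")
y=52;f0=np.array(read_ft_force())
while y<61:
    y+=1.0; movel(rk((0,y,73)),o,speed=0.02); f=M.T@(np.array(read_ft_force())-f0)
    print(y,np.round(f,1),(M.T@(np.array(read_eef_pos())-t)*1e3).round(1))
    if abs(f[1])>4: break
movel(rk((0,y-2,73)),o,speed=0.02)
move_gripper(0.034); st("open")
movel(rk((0,y-2,140)),o,speed=.25)
move_ptp([.50,.20,.26],fquat(np.radians(152)));st()
for c in("side","top"):
    im=read_camera(c); cv2.imwrite(f"pics/{c}7.png",im[:,:,::-1])
    print([(np.round(d["at"],1).tolist(),round(d["confidence"],2)) for d in tip_of(c,"scraper_grip")])
E
```

```text
t 24.35 p [0.5393 0.0824 0.1348] F [0.6 0.2 0.5] gap 0.0342
grip t 24.67 p [0.5392 0.0832 0.1348] F [1.9 0.1 2.3] gap 0.0113
slid t 25.7 p [ 0.5399 -0.0252  0.1348] F [ 3.4 -0.9  5.6] gap 0.0114
53.0 [-0.4 -0.1  1. ] [-0.6 54.  74.4]
54.0 [-0.9 -2.5  0.6] [-0.6 54.6 74.4]
55.0 [-0.5 -2.2  0.8] [-0.6 54.9 74.4]
56.0 [ 1.1 -4.1  0.6] [-0.6 54.9 74.4]
open t 27.3 p [ 0.5375 -0.0255  0.1331] F [ 0.3 -0.6  0.1] gap 0.0343
 t 28.7 p [0.4996 0.1989 0.2592] F [ 0.5 -0.9  0.7] gap 0.0336
[([207.7, 342.7], 0.71), ([270.6, 363.3], 0.7), ([310.5, 319.0], 0.55), ([249.0, 284.6], 0.54)]
[([235.0, 261.4], 0.7), ([171.3, 226.3], 0.58), ([222.2, 204.5], 0.46)]
```

View pics/side7.png

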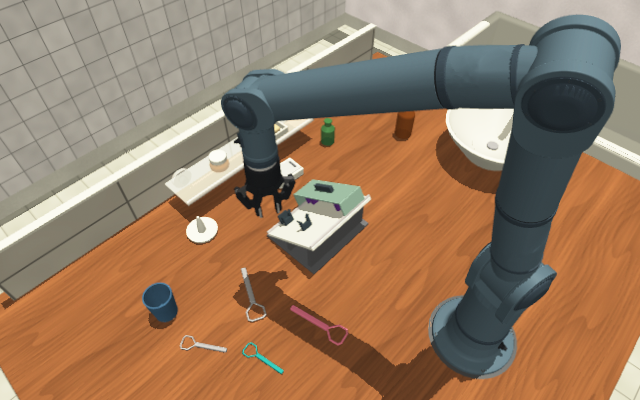

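View pics/top7.png

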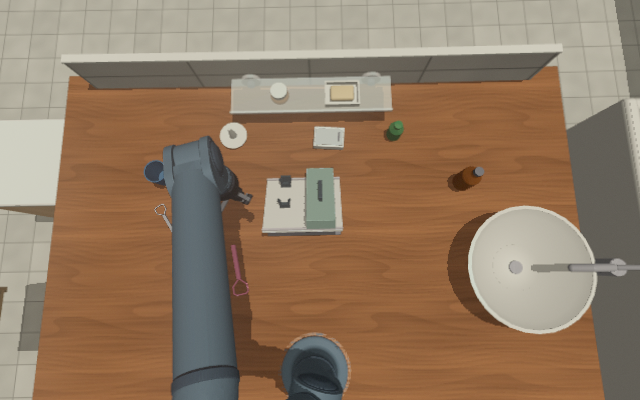

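```bash
python3 - <<'E'
from h import *
d=np.radians(152.8);g=np.array([.508,.2925,.006]);u=np.array([np.cos(d),np.sin(d),0]);
im=cv2.imread("pics/side7.png");z=cv2.resize(im[255:330,215:290],None,fx=7,fy=7,interpolation=cv2.INTER_CUBIC)
for s in(-.056,0,.054,.104):
    v=(proj("side",g+u*s)[0]+.5-(215,255))*7-.5; cv2.circle(z,tuple(int(k) for k in v),4,(0,0,255),1)
cv2.imwrite("pics/z7.png",z)
E
```

```text
(no output)
```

View pics/z7.png

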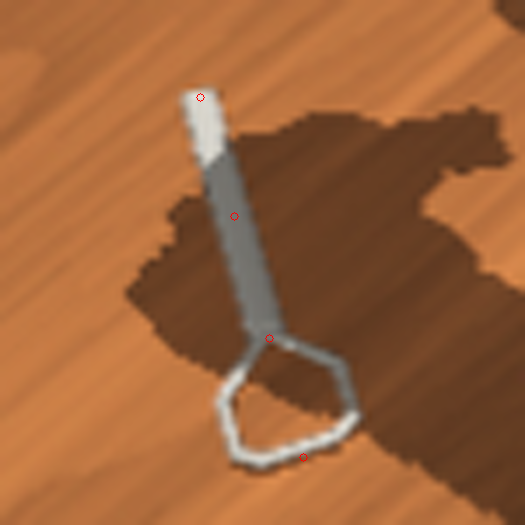

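```bash
python3 - <<'E'
from h import *
o=fquat(np.radians(152.8)); p=np.array([.508,.2925,.0205])
move_ptp(p+[0,0,.10],o)
move_gripper(0.05)
movel(p,o,speed=0.15); pause(.1); st("down")
move_gripper(0.0,60); st("grip")
p=np.array(read_eef_pos())
movel(p+[0,0,.03],speed=.08); movel(p+[0,0,.2],speed=.25); st("lift")
o=rquat();x=-23
move_ptp(rk((x,-55,150)),o)
movel(rk((x,-55,95)),o,speed=.2); pause(.2); st()
for c in("side","top"):
    im=read_camera(c); cv2.imwrite(f"pics/{c}8.png",im[:,:,::-1])
    u=proj(c,rk((0,-55,80)))[0].astype(int)
    z=cv2.resize(im[u[1]-60:u[1]+60,u[0]-40:u[0]+40],(400,600),interpolation=cv2.INTER_CUBIC)[:,:,::-1].copy()
    for s in(-56,54,104):
        v=(proj(c,rk((x+s,-55,95-15)))[0]+.5-(u[0]-40,u[1]-60))*5-.5
        cv2.circle(z,tuple(int(k) for k in v),4,(0,0,255),1)
    cv2.imwrite(f"pics/z8{c}.png",z)
cv2.imwrite("pics/z8.png",cv2.hconcat([cv2.imread("pics/z8side.png"),cv2.imread("pics/z8top.png")]))
E
```

```text
down t 30.82 p [0.5092 0.293  0.0218] F [ 0.2 -0.8 -0.5] gap 0.05
grip t 31.25 p [0.5086 0.2929 0.0214] F [-0.4 -0.5  5.4] gap 0.0119
lift t 32.62 p [0.5073 0.2926 0.2198] F [-0.3  0.3 -0.3] gap 0.012
 t 34.16 p [0.5706 0.0844 0.143 ] F [ 0.2 -0.1 -0.1] gap 0.0117
```

View pics/z8.png

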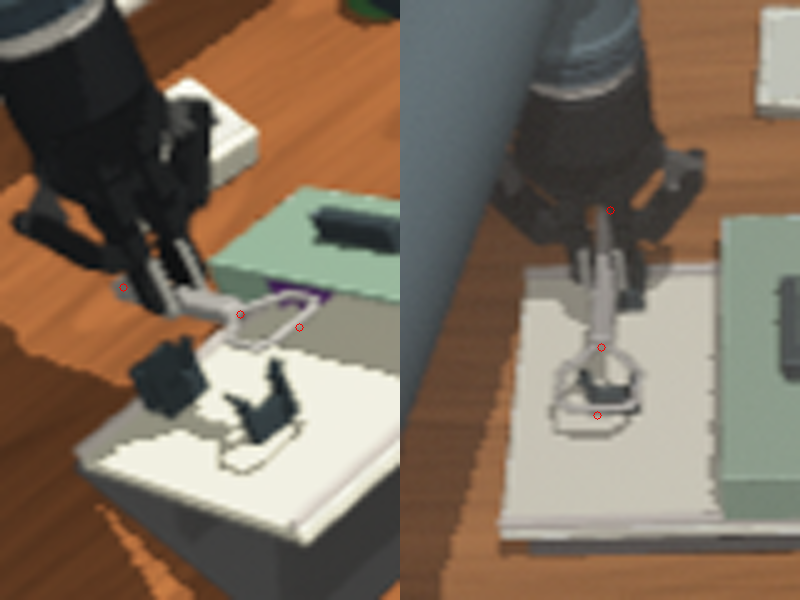

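```bash
python3 - <<'E'
from h import *
o=rquat();q=np.load("rack.npy");M,t=rackRt(q[:5])
x=-23;y=-55;tc=lambda:(M.T@(np.array(read_eef_pos())-t)*1e3).round(1)
movel(rk((x,y,62)),o,speed=.12); movel(rk((x,y,47)),o,speed=.06)
pause(.1);f0=np.array(read_ft_force());z=47
while z>34:
    z-=1.5; movel(rk((x,y,z)),o,speed=0.04); f=M.T@(np.array(read_ft_force())-f0)
    print(z,np.round(f,1),tc())
    if np.linalg.norm(f)>6: break
zc=tc()[2]
if z<41.5:
    movel(rk((x,y,zc-.4)),o,speed=.04);pause(.1);f0=np.array(read_ft_force())
    while x>-34:
        x-=1.5; movel(rk((x,y,zc-.4)),o,speed=0.04); f=M.T@(np.array(read_ft_force())-f0)
        print(x,np.round(f,1),tc())
        if abs(f[0])>5: break
for c in("side","top"):
    im=read_camera(c); cv2.imwrite(f"pics/{c}9.png",im[:,:,::-1])
    u=proj(c,rk((0,-55,60)))[0].astype(int)
    z=cv2.resize(im[u[1]-60:u[1]+60,u[0]-40:u[0]+40],(400,600),interpolation=cv2.INTER_CUBIC)[:,:,::-1].copy()
    cv2.imwrite(f"pics/z9{c}.png",z)
cv2.imwrite("pics/z9.png",cv2.hconcat([cv2.imread("pics/z9side.png"),cv2.imread("pics/z9top.png")]))
E
```

```text
45.5 [ 0.1  0.6 -0.7] [-23.  -55.   45.5]
44.0 [1.1 0.9 0.6] [-22.9 -55.   43.9]
42.5 [ 0.6  0.1 -0.4] [-22.9 -55.   42.3]
41.0 [-0.3  0.2 -1.4] [-22.9 -55.   40.8]
39.5 [-0.3  0.1 -0.5] [-23.  -55.   39.4]
38.0 [ 1.1 -0.3  4.8] [-23.1 -55.   39.2]
36.5 [3.7 0.2 8.6] [-23.1 -55.   39.2]
-24.5 [ 0.7 -0.9  1.8] [-24.2 -55.   39.2]
-26.0 [0.9 0.6 1.5] [-25.6 -54.9  39.2]
-27.5 [1.3 0.4 0.6] [-27.1 -54.9  39.2]
-29.0 [5.1 0.1 3.8] [-27.2 -54.9  39.2]
```

View pics/z9.png

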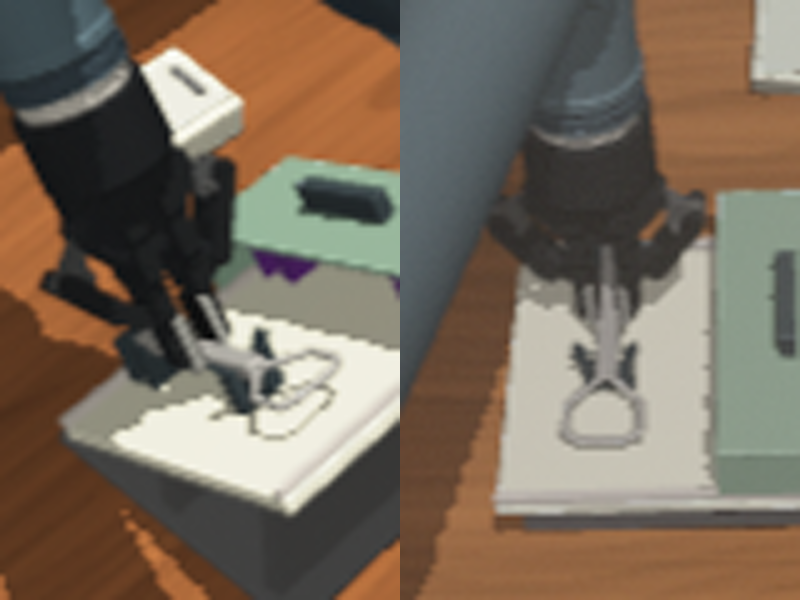

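Contact with floor and stop came where expected. I'll release and retreat.

```bash
python3 - <<'E'
from h import *
o=rquat()
movel(rk((-27.2,-55,39.2)),o,speed=.04)
move_gripper(0.04,20); st("open")
movel(rk((-27.2,-55,150)),o,speed=.2)
move_ptp([.5,.25,.32],fquat(np.radians(152)));st()
for c in("side","top"):
    im=read_camera(c); cv2.imwrite(f"pics/{c}10.png",im[:,:,::-1])
    for n in ("scraper_grip","bottle","swab_case","ring_holder","tumbler","dispenser"):
        print(c,n,[(np.round(d["at"],1).tolist(),round(d["confidence"],2)) for d in tip_of(c,n)][:3])
    print(proj(c,rk((-29,-55,23.5))))
    u=proj(c,rk((0,0,40)))[0].astype(int)
    z=cv2.resize(im[u[1]-60:u[1]+60,u[0]-60:u[0]+60],(400,400),interpolation=cv2.INTER_CUBIC)[:,:,::-1].copy()
    cv2.imwrite(f"pics/za{c}.png",z)
cv2.imwrite("pics/za.png",cv2.hconcat([cv2.imread("pics/zaside.png"),cv2.imread("pics/zatop.png")]))
E
```

```text
open t 39.02 p [0.5442 0.0838 0.0904] F [ 1.3 -0.3  0. ] gap 0.04
 t 40.67 p [0.4993 0.2493 0.3189] F [-0.  -0.1  0.1] gap 0.0398
side scraper_grip [([310.7, 320.1], 0.92), ([296.5, 217.1], 0.77), ([207.5, 345.7], 0.7)]
side bottle [([327.7, 139.1], 0.53)]
side swab_case [([284.3, 175.3], 0.96)]
side ring_holder [([202.0, 233.6], 0.82)]
side tumbler [([163.2, 313.9], 0.73)]
side dispenser [([402.7, 134.3], 0.95)]
[[294.60362999 218.02718409]]
top scraper_grip [([236.1, 261.0], 0.75), ([286.4, 191.4], 0.59)]
top bottle [([397.3, 134.8], 0.76)]
top swab_case [([325.9, 137.6], 0.86)]
top ring_holder [([234.8, 134.2], 0.77)]
top tumbler []
top dispenser [([462.2, 184.9], 0.81), ([284.8, 188.0], 0.27)]
[[284.63725324 191.05275733]]
```

View pics/za.png

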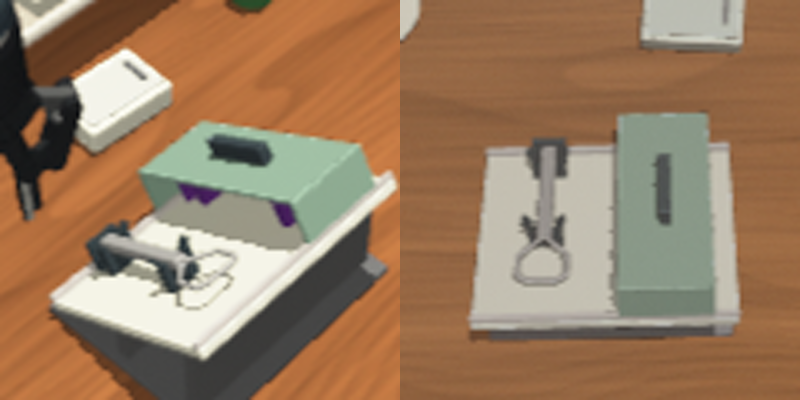

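```bash
python3 - <<'E'
from h import *
print(sign_off(),read_time_s())
E
```

```text
the job is handed in; nothing more can be done
the job is handed in; nothing more can be done
```

The job is done and handed in at about 41 s of the 72 s. There was no verdict, so the results below are from my own checks.

- **Lid off:** I slid the lid by its fin to the far stop. It had started about 16 mm open, not fully shut.
- **Toothbrush:** I lowered it into the purple cradle until it touched the notch floors, eased it down against the foot stop, then released it.
- **Lid back:** I slid it back to its shut stop. The fin ended at rack y of about 54.9 mm, against 55 mm when fully shut.
- **Scraper:** I picked the larger plain steel one, seated it the same way in the dark grey cradle, released it and moved the arm clear.

**Last checks:** The final pictures show the scraper lying in its notches with the loop uppermost, and the lid shut over the purple cradle. The toothbrush was under the lid by then, so its last clear view was just after I let go, when it lay in line and home. The fingers touched nothing and the measured force was about 0 N.

The swab case, ring holder, bottle and dispenser look unmoved. The tumbler was found in the side view but not in the last top view, and the arm never went near it.

**Disagreement:** Both tools met the notch floors about 2 mm higher than my camera-based fit of the rack predicted. That is about the accuracy of the calibration and within the 6 mm allowed.

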